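Find the rocking bay cover and press it home

ROBOT

A 6-joint arm with a two-finger parallel gripper is mounted at the origin on the work surface. World frame = base frame: x ahead of the robot, y to its left, z up, the work surface at z = 0. Lengths are in mm, angles in degrees, forces in N, time in s.
With the tool pointing down it reaches from about 300 to 850 mm from the base axis. Payload 4.2 kg.
Tool frame: the origin (TCP) lies midway between the tips of the shut fingers; the grasp point (between the pads) lies env.hold_point_z behind it (env.hold_point_z is the distance from the TCP to the grasp point, in mm); z points along the fingers, y is the line along which they close (so a half turn about z gives the same grasp; the last joint's range is limited). The gripper opens to 91 mm and grips with 3 to 60 N. Pads are 32 mm wide; open, the fingers measure 118 mm over their backs; the gripper's body (76 mm by 178 mm) begins 60 mm behind the grasp point.
Start: joints at [69.328, 18.312, 89.639, -0, 72.044, -1.146], TCP at [192.192, 541.948, 187.076] pointing down, gripper open.
Joint ranges: [-177.97, 177.97], [-48.28, 115.42], [12.27, 149.76], [-77.06, 257.06], [2.81, 150.46], [-146.56, 146.56]. Speed limits (degrees/s): [147.25, 147.25, 180, 180, 180, 180].

INTERFACE

Orientations are given as [roll, pitch, yaw] about the fixed x, y, z axes, in that order (R = Rz(yaw) Ry(pitch) Rx(roll)).
In Python, from workcell import env, viewer, spotter gives the robot as it stands.
- The arm moves only by the tool apply_moves, never from a script. Its arguments are lists of equal length, an entry for each row: "delta_pos": the shift along the world's x, y, z normalised to -1 to 1, where 1 is 120 mm, a list of three; "rot": the turn, a rotation vector about the world's x, y, z normalised to -1 to 1, where 1 is 1.5 rad, a list of three; "hand": the opening, from 0 (shut) to 1 (fully open). A call has 1 to 10 rows; each row is the pose to reach, as a shift and turn from the pose commanded when the call began; what a row does not reach only later rows make up. A row lasts 1/12 s, in which the tool goes at most 41.7 mm and 7.16 degrees, less where a joint would pass 70% of its speed; a pose out of reach is approached as far as the arm can. A call with a number of a shift or a turn outside -1 to 1 is refused whole. A call with a gripper value outside its range is refused whole. The fingers move at their own pace and stop on an object; "newtons" is the grip in N (left out, the last holds). Time passes only in rows, so rows that repeat a pose let the fingers close. It gives the time, the measured TCP pose, the force, the opening and the grip force at its end, in the units of the state.
- env.state(): the state, without advancing time (a new reading comes with each control period).
- viewer.grab_frame(name): name is "scene" or "top" or "wrist"; returns a dict with "pixels" (420x560x3 uint8, red, green, blue), "camera_matrix" (3x3 intrinsics, pixels), "R" (3x3) and "t" (3): a world point X has camera coordinates R X + t; the wrist camera has in their place "mount" (4x4, takes a point from camera to tool coordinates, whose origin is the TCP and whose axes are the flange's). Camera axes: x right, y down, z forward; pixel columns grow to the right and rows downward; lengths in mm; the calibration is good to about 2 mm. A picture is of the moment at which its call begins: read the wrist's pose just before it. There is no depth.
- env.job_done(): hands the job in; it is judged then, once.
Trained networks look in a picture, given as the dict that the camera call returned (one of the last four; its "shot" number tells which), for a name from the list of things; names that differ only in an ending like _2 or _b are one class to them, and where a whole thing is asked for, a point or a joint stands for the part that bears it (a point fixed in the world has none). Each returns a list of dicts, best first, with "score" (0 to 1); they miss things now and then, are a little off and sometimes report something else, mostly with a low value. They report only what shows in the picture. A call takes as long as a camera call. They do not tell look-alikes from the thing itself.
- spotter.trace(picture, query): "mask" (420x560 bool, what is visible of it) and "box" ([centre column, centre row, width, height] in pixels, round what is visible of it).
- spotter.landmark_of(picture, query): "position" ([column, row] in pixels: a listed point, or the origin of a listed thing).
The state is a dict: "time_s": time; "qpos": joint angles; "qvel": joint speeds; "effort": joint torques, N m; "ee_pos": TCP position; "ee_rot": TCP orientation; "force": force on the tool from outside, world axes, zero at the start; "torque": the same for the moment, N m; "gripper_width": finger opening in mm; "gripper_force": force on a finger pad.
Only numpy, scipy, OpenCV 4.12 (cv2) and the standard library are available. Lean on these libraries where they do the work, as an engineer would, in place of code of your own. Each camera call takes 0.05 s, during which the arm holds its last target. There are 200 camera calls.

TASK

One of the dock's four blade bays is empty, and its cover is the only one that rocks. Press the covers near an edge, one after another, until you find the one that rocks, then push it straight down by its middle until it is fully home and level. Only press: lift nothing, let the other three covers stand as they are, leave everything else where it is, and finish clear.

Things in the scene. Friction and masses are not known exactly. Their poses are not given: they have to be found in the camera images.
- dock: Grey charging dock, fixed on a board, underside 12 mm above the work surface. Bay part 110 mm (x) by 390 mm (y), deck 29 mm above its underside; at y 195 to 315 mm a 20 mm high part with toggle switch and clipper cradle. Origin: centre of the underside of the bay part, z up. Bays 1 to 4: centres at x 0, y -146, -66, +66, +146 mm. Three hold a spare blade cartridge; the empty one cannot be seen.
- deck (a point): Middle of the dock's deck, between bays 2 and 3. Covers over cartridges stand firm. The one over the empty bay stands only on a 10 x 10 mm centre post: 1 to 5 N at 22 mm from its middle tips it 0.14 rad (that spot sinks 2.4 mm; a blunt tip bears on its inner edge). The post is held by friction: over 8 N on the cover's middle (12 to 16 N is ample) slides it down 4 mm, and it stays down.
- cover_1: Cover of bay 1. All four are identical loose dark plastic caps: 66 x 66 x 5 mm flange under a 62 x 62 mm block, 12 mm tall in all, flat top. Origin: centre of the underside, z up, axes as the dock's. 2 mm play each side in its well. All start raised and level: origin 22 mm above the dock's underside, top 5 mm above the deck. Fully home is 4 mm lower, flange on the well's ledge.
- cover_2: Cover of bay 2, identical to cover 1: dark cap, 66 x 66 mm, 12 mm tall, origin at the centre of its underside, starting raised and level (origin 22 mm above the dock's underside; fully home 4 mm lower).
- cover_3: Cover of bay 3, identical to cover 1: dark cap, 66 x 66 mm, 12 mm tall, origin at the centre of its underside, starting raised and level (origin 22 mm above the dock's underside; fully home 4 mm lower).
- cover_4: Cover of bay 4, identical to cover 1: dark cap, 66 x 66 mm, 12 mm tall, origin at the centre of its underside, starting raised and level (origin 22 mm above the dock's underside; fully home 4 mm lower).
- clipper: Black hair clipper, 38 x 44 mm, 156 mm tall, standing in the dock's cradle (dock x 0, y 275 mm). Origin: centre of its foot. Not to be disturbed.
- comb_deck: White guard comb, 46 x 24 x 19 mm, lying on the dock's deck between covers 2 and 3. Origin: centre of its underside. Not to be disturbed.
- comb_board: A like guard comb, 46 x 24 x 19 mm, on the board on the robot's side of the dock. Origin: centre of its underside. Not to be disturbed.
- duster: Steel neck duster handle, 135 mm long along its x, 26 mm thick, lying on the board on the robot's side of the dock. Origin: middle of its underside. Not to be disturbed.
- dish: Small glass dish, 76 mm wide, 28 mm high, on the board beyond the dock. Origin: centre of its foot. Not to be disturbed.
- oil: Small clear oil bottle, 28 mm wide, 75 mm tall, on the board beyond the dock. Origin: centre of its foot. Not to be disturbed.
- brush: Cleaning brush, 130 mm long along its x, lying on the board beyond the dock. Origin: middle of its underside. Not to be disturbed.
There are look-alikes about, which are no part of the job. What is shaped like the cover_3 but purple is not meant.

How it is judged (in metres and radians):
On the way, in this order (a step that is already met when the one before it is completed fails the run):
1. a cover has been pressed near its edge and has rocked (tilted more than 0.06 rad) (angle between any of cover_1, cover_2, cover_3, cover_4's own z axis and vertical above 0.06 rad), for 0.05 s.
2. the rocking cover is down on its ledge and level (((z of cover_1 in the frame of dock below 0.0195 m and angle between cover_1's own z axis and vertical below 0.04 rad) or (z of cover_2 in the frame of dock below 0.0195 m and angle between cover_2's own z axis and vertical below 0.04 rad) or (z of cover_3 in the frame of dock below 0.0195 m and angle between cover_3's own z axis and vertical below 0.04 rad) or (z of cover_4 in the frame of dock below 0.0195 m and angle between cover_4's own z axis and vertical below 0.04 rad))), for 0.2 s.
At the end, for the whole second after the job is handed in: exactly one cover is home: its origin less than 19.5 mm above the dock's underside (home is 18, raised 22) and level to 0.04 rad; the other three still raised (20.7 to 24.5 mm) and level to 0.04 rad; all at rest ((((z of cover_1 in the frame of dock below 0.0195 m and angle between cover_1's own z axis and vertical below 0.04 rad) and (z of cover_2 in the frame of dock between 0.0207 and 0.0245 m and angle between cover_2's own z axis and vertical below 0.04 rad) and (z of cover_3 in the frame of dock between 0.0207 and 0.0245 m and angle between cover_3's own z axis and vertical below 0.04 rad) and (z of cover_4 in the frame of dock between 0.0207 and 0.0245 m and angle between cover_4's own z axis and vertical below 0.04 rad)) or ((z of cover_2 in the frame of dock below 0.0195 m and angle between cover_2's own z axis and vertical below 0.04 rad) and (z of cover_1 in the frame of dock between 0.0207 and 0.0245 m and angle between cover_1's own z axis and vertical below 0.04 rad) and (z of cover_3 in the frame of dock between 0.0207 and 0.0245 m and angle between cover_3's own z axis and vertical below 0.04 rad) and (z of cover_4 in the frame of dock between 0.0207 and 0.0245 m and angle between cover_4's own z axis and vertical below 0.04 rad)) or ((z of cover_3 in the frame of dock below 0.0195 m and angle between cover_3's own z axis and vertical below 0.04 rad) and (z of cover_1 in the frame of dock between 0.0207 and 0.0245 m and angle between cover_1's own z axis and vertical below 0.04 rad) and (z of cover_2 in the frame of dock between 0.0207 and 0.0245 m and angle between cover_2's own z axis and vertical below 0.04 rad) and (z of cover_4 in the frame of dock between 0.0207 and 0.0245 m and angle between cover_4's own z axis and vertical below 0.04 rad)) or ((z of cover_4 in the frame of dock below 0.0195 m and angle between cover_4's own z axis and vertical below 0.04 rad) and (z of cover_1 in the frame of dock between 0.0207 and 0.0245 m and angle between cover_1's own z axis and vertical below 0.04 rad) and (z of cover_2 in the frame of dock between 0.0207 and 0.0245 m and angle between cover_2's own z axis and vertical below 0.04 rad) and (z of cover_3 in the frame of dock between 0.0207 and 0.0245 m and angle between cover_3's own z axis and vertical below 0.04 rad))) and linear speed of each of cover_1, cover_2, cover_3, cover_4 below 0.01 m/s); the robot touches nothing.
It fails at once if a bystander (clipper, combs, duster handle, dish, oil bottle, brush) moved more than 20 mm or was lifted that far (distance of any of clipper, comb_deck, comb_board, duster, dish, oil, brush from where it was at the start of the episode above 0.02 m).
It fails at once if a cover was lifted (more than 8 mm above its raised place) (z of any of cover_1, cover_2, cover_3, cover_4 in the frame of dock above 0.03 m).
It also fails if it takes over 64 s, if anything falls off the work surface, if the arm or the gripper's body presses on something with over 40 N, if the wrist force passes 120 N, or if a joint passes its speed limit or range.

## Working session

There is one attempt and no reset: what is moved stays moved. The work goes in short steps, Python scripts to look and compute and a tool call to move; the robot and the scene stay as the last step left them, time stands still between calls to the robot, and variables do not carry over. Pictures are saved under pics/ and viewed, at most 10 in all, crops included, and the job is handed in when it is done.

Besides the shell and the picture viewer there is one more tool, called in YAML: its name, and indented under it one key for each argument. apply_moves: Moves the arm, as the interface text tells. Its arguments: {"type":"object","properties":{"delta_pos":{"type":"array"},"rot":{"type":"array"},"hand":{"type":"array"},"newtons":{"type":"number"}},"required":["delta_pos","rot","hand"]}

```bash
mkdir -p pics; python3 - <<'E'
from workcell import env,viewer,spotter
import cv2,numpy as np,pickle
s=env.state();print({k:np.round(v,2) for k,v in s.items()},env.hold_point_z)
for n in("top","scene"):
    p=viewer.grab_frame(n);cv2.imwrite(f"pics/{n}.png",p["pixels"][:,:,::-1]);pickle.dump(p,open(n+".pkl","wb"))
    for q in("cover_1","deck","dock","comb_deck","clipper"):
        print(n,q,[(np.round(d["position"],1).tolist(),round(d["score"],2)) for d in spotter.landmark_of(p,q)][:7])
E
```

```text
{'time_s': np.float64(0.0), 'qpos': array([69.33, 18.35, 89.71,  0.  , 72.04, -1.15]), 'qvel': array([-0.07,  0.  ,  0.  ,  0.02,  0.03, -0.03]), 'effort': array([ -0.  , -41.25, -23.2 ,   0.07,   0.05,  -0.  ]), 'ee_pos': array([192.  , 541.42, 186.24]), 'ee_rot': array([-179.9 ,   -0.  ,  160.47]), 'force': array([ 0.25, -0.06,  0.11]), 'torque': array([ 0.02,  0.02, -0.  ]), 'gripper_force': np.float64(0.0), 'gripper_width': np.float64(91.17)} 18.8
top cover_1 [([360.8, 166.2], 0.92), ([309.4, 170.9], 0.87), ([272.8, 177.5], 0.83), ([243.2, 131.1], 0.7), ([399.2, 162.5], 0.69), ([415.7, 352.0], 0.65)]
top deck [([335.9, 170.0], 0.63)]
top dock [([333.1, 174.9], 0.91)]
top comb_deck [([335.8, 173.7], 0.47)]
top clipper [([215.1, 180.6], 0.84), ([334.2, 175.4], 0.36)]
scene cover_1 [([302.4, 243.8], 0.88), ([319.2, 216.1], 0.84), ([256.7, 313.0], 0.8), ([103.7, 242.5], 0.73), ([277.0, 283.0], 0.65)]
scene deck [([287.4, 260.2], 0.85)]
scene dock [([288.4, 268.0], 0.68)]
scene comb_deck [([286.7, 261.2], 0.57)]
scene clipper [([337.2, 185.2], 0.77)]
```

View pics/top.png

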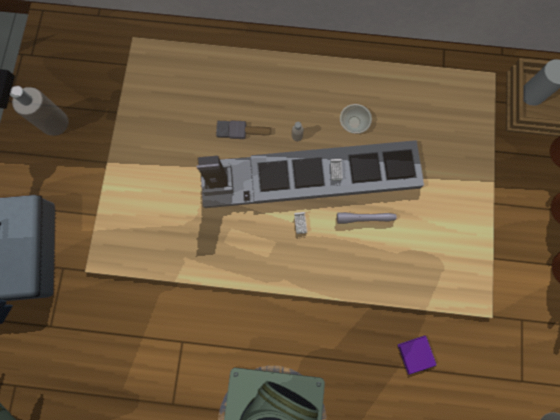

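View pics/scene.png

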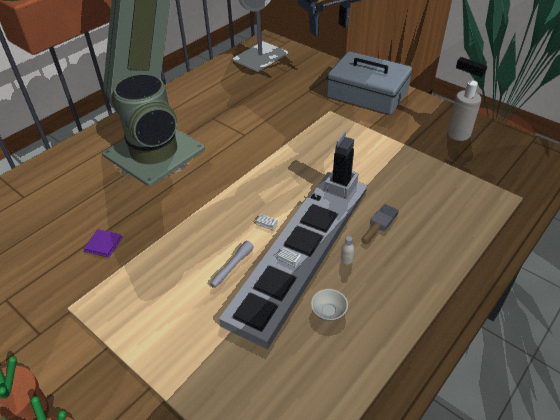

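The top view shows the dock from (200,180) to (422,165). The clipper is at its left end, and the covers are at about (274,176), (309,171), (365,167) and (399,164). The purple look-alike is at (416,355). In the scene view the covers run from (319,216) down to (256,312).

```bash
cat >h.py <<'E'
import numpy as np,pickle
def ray(p,uv,z):
    K,R,t=[np.array(p[k],float) for k in("camera_matrix","R","t")]
    d=R.T@np.linalg.inv(K)@np.array([*uv,1.]);o=-R.T@t
    return o+d*(z-o[2])/d[2]
def proj(p,X):
    c=np.array(p["R"])@X+np.array(p["t"]).ravel();c=np.array(p["camera_matrix"])@c;return c[:2]/c[2]
E
python3 - <<'E'
from h import *
import cv2
from workcell import viewer,spotter,env
from scipy.optimize import least_squares
print("tcp px",proj(pickle.load(open("top.pkl","rb")),env.state()["ee_pos"]))
obs=[]
for n in("top","scene"):
    p=viewer.grab_frame(n)
    # dark blobs = cover top faces
    for d in spotter.landmark_of(p,"cover_1"): 
        X=ray(p,d["position"],34);print(n,"lm",np.round(X[:2]),round(d["score"],2))
    for d in spotter.trace(p,"cover_1"):
        ys,xs=np.nonzero(d["mask"]);X=ray(p,(xs.mean(),ys.mean()),44);print(n,"mask",np.round(X[:2],1),len(xs),round(d["score"],2))
    for q,z in(("dock",12),("deck",41),("clipper",16),("comb_deck",41)):
        for d in spotter.landmark_of(p,q)[:1]: print(n,q,np.round(ray(p,d["position"],z)[:2],1))
    # full deck rectangle: dark blob segmentation
    g=p["pixels"].max(2); m=((g<50)).astype(np.uint8)
    nn,l,st,c=cv2.connectedComponentsWithStats(m)
    for i in range(1,nn):
        X=ray(p,c[i],46)
        if st[i,4]>250 and 200<X[0]<900 and abs(X[1])<600: print(n,"blob",np.round(X[:2],1),st[i,4],np.round(c[i],1))
E
```

```text
tcp px [ -7.77489449 301.34991959]
top lm [ 596. -221.] 0.9
top lm [ 175. -296.] 0.85
top lm [ 579. -146.] 0.82
top lm [535.  54.] 0.64
top lm [548. -24.] 0.61
top mask [ 175.7 -286.8] 925 0.94
top mask [ 574.5 -147.7] 785 0.78
top mask [ 589.9 -226.1] 854 0.76
top mask [547.  -20.7] 787 0.74
top mask [531.6  58.7] 797 0.66
top dock [556.2 -80. ]
top deck [566.3 -82.6]
top clipper [520.9 193.4]
top comb_deck [551.9 -92.4]
top blob [ 598.9 -226. ] 427 [398.7 160.9]
top blob [271.  548.6] 1799 [ 38.  265.7]
scene lm [ 577. -150.] 0.94
scene lm [ 204. -317.] 0.84
scene lm [540.  58.] 0.73
scene lm [550. -26.] 0.71
scene lm [ 594. -227.] 0.61
scene mask [ 598.2 -232.4] 948 0.9
scene mask [ 581.3 -152.9] 858 0.79
scene mask [554.8 -24.8] 711 0.66
scene mask [538.2  51.8] 628 0.65
scene dock [560.1 -86.5]
scene deck [565.1 -82.8]
scene clipper [646.3 143.2]
scene comb_deck [ 577.5 -109.2]
scene blob [474.3 237.5] 627 [342.3 166. ]
scene blob [539.1  52.3] 578 [318.5 217.7]
scene blob [555.5 -26.1] 662 [303.  240.7]
scene blob [ 582.9 -154.8] 834 [274.7 283. ]
scene blob [ 598.8 -232.7] 977 [255.2 311.7]
```

Both views agree on the dock: yaw about 11.8°, centre about (565,-87), with covers 1 to 4 at about (595,-228), (579,-150), (551,-24) and (536,55). I'm moving up and over with the fingers shut and the tool yaw aligned to the dock.

apply_moves:
  delta_pos:
    - [0.3, -1, 1]
    - [0.3, -1, 1]
    - [0.3, -1, 1]
    - [0.3, -1, 1]
    - [0.3, -1, 1]
  rot:
    - [0, 0, -0.17]
    - [0, 0, -0.17]
    - [0, 0, -0.17]
    - [0, 0, -0.17]
    - [0, 0, -0.17]
  hand: [0, 0, 0, 0, 0]
  newtons: 20

```text
time_s: 1.72
ee_pos: [229.9, 420.2, 312.8]
ee_rot: [179.5, 0.1, 145.7]
force: [-0.0, 0.2, 0.6]
gripper_width: 60.7
gripper_force: 0.0
```

apply_moves:
  delta_pos:
    - [0.8, -1, 0]
    - [0.8, -1, 0]
    - [0.8, -1, 0]
    - [0.8, -1, 0]
    - [0.8, -1, 0]
  rot:
    - [0, 0, -0.17]
    - [0, 0, -0.17]
    - [0, 0, -0.17]
    - [0, 0, -0.17]
    - [0, 0, -0.17]
  hand: [0, 0, 0, 0, 0]

```text
time_s: 2.13
ee_pos: [326.6, 298.6, 306.7]
ee_rot: [-180.0, 0.1, 130.9]
force: [-0.2, 0.3, -0.0]
gripper_width: 27.2
gripper_force: 0.0
```

apply_moves:
  delta_pos:
    - [0.8, -1, 0]
    - [0.8, -1, 0]
    - [0.8, -1, 0]
    - [0.8, -1, 0]
    - [0.8, -1, 0]
  rot:
    - [0, 0, -0.17]
    - [0, 0, -0.17]
    - [0, 0, -0.17]
    - [0, 0, -0.17]
    - [0, 0, -0.17]
  hand: [0, 0, 0, 0, 0]

```text
time_s: 2.55
ee_pos: [422.8, 179.3, 306.2]
ee_rot: [-180.0, 0.1, 116.4]
force: [0.4, 1.5, 0.3]
gripper_width: 0.6
gripper_force: 0.0
```

apply_moves:
  delta_pos:
    - [0.9, -1, 0]
    - [0.9, -1, 0]
    - [0.9, -1, 0]
    - [0.9, -1, 0]
    - [0.9, -1, 0]
  rot:
    - [0, 0, -0.17]
    - [0, 0, -0.17]
    - [0, 0, -0.17]
    - [0, 0, -0.17]
    - [0, 0, -0.17]
  hand: [0, 0, 0, 0, 0]

```text
time_s: 2.97
ee_pos: [531.7, 59.2, 305.4]
ee_rot: [-180.0, 0.1, 101.8]
force: [0.0, 0.2, -0.1]
gripper_width: 0.4
gripper_force: 0.0
```

```bash
cat >>h.py <<'E'
from scipy.spatial.transform import Rotation as Ro
def wristcam(s,p):
    T=np.eye(4);T[:3,:3]=Ro.from_euler("xyz",s["ee_rot"],degrees=True).as_matrix();T[:3,3]=s["ee_pos"]
    W=np.linalg.inv(T@np.array(p["mount"]));return dict(p,R=W[:3,:3],t=W[:3,3])
E
python3 - <<'E'
from h import *
import cv2
from workcell import viewer,spotter,env
s=env.state();p=viewer.grab_frame("wrist");w=wristcam(s,p)
cv2.imwrite("pics/w1.png",p["pixels"][:,:,::-1])
for d in spotter.trace(p,"cover_1"):
    ys,xs=np.nonzero(d["mask"]);r=cv2.minAreaRect(cv2.findNonZero(d["mask"].astype(np.uint8)))
    c=cv2.boxPoints(r)
    print(d["box"],len(xs),round(d["score"],2),"top-face",np.round(ray(w,(xs.mean(),ys.mean()),45)[:2],1),"ang",r[2])
    print(np.round([ray(w,q,46)[:2] for q in c],0).tolist())
for q,z in (("cover_1",34),("deck",41)):
  for d in spotter.landmark_of(p,q): print(q,np.round(ray(w,d["position"],z)[:2],1),round(d["score"],2))
E
```

```text
[283.2, 230.1, 38.6, 42.7] 1433 0.95 top-face [550.1 -11.5] ang 90.0
[[512.0, 8.0], [575.0, 22.0], [590.0, -43.0], [525.0, -57.0]]
[281.6, 175.9, 47.9, 50.5] 1971 0.71 top-face [534.8  59.3] ang 90.0
[[498.0, 84.0], [559.0, 97.0], [574.0, 32.0], [510.0, 19.0]]
[70.8, 328.9, 7.5, 11.3] 68 0.62 top-face [ 234.8 -274.8] ang 90.0
[[230.0, -266.0], [241.0, -264.0], [242.0, -282.0], [230.0, -285.0]]
cover_1 [527.1  58.5] 0.87
cover_1 [558.7 -17.2] 0.71
cover_1 [566.8 -87.7] 0.48
cover_1 [ 571.4 -143.6] 0.43
cover_1 [ 595.1 -230.5] 0.42
deck [562.3 -95.6] 0.73
```

View pics/w1.png

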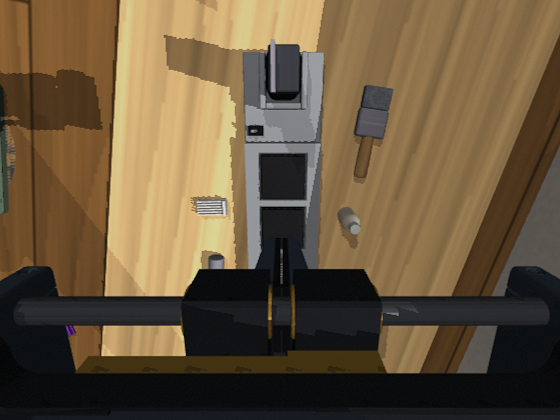

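Cover 4 shows at (283,176) and its sides are parallel to the image axes, so the yaw is right and its centre is about (536,57). I'll press it 23 mm off-centre on the robot side.

apply_moves:
  delta_pos:
    - [-0.15, -0.06, -1]
    - [-0.15, -0.06, -1]
    - [-0.15, -0.06, -1]
    - [-0.15, -0.06, -1]
  rot:
    - [0, 0, 0]
    - [0, 0, 0]
    - [0, 0, 0]
    - [0, 0, 0]
  hand: [0, 0, 0, 0]

```text
time_s: 3.5
ee_pos: [501.1, 55.5, 179.5]
ee_rot: [-178.9, -0.2, 102.2]
force: [-1.0, -0.8, -1.4]
gripper_width: 0.3
gripper_force: 0.0
```

apply_moves:
  delta_pos:
    - [0, 0, -0.6]
    - [0, 0, -0.9]
    - [0, 0, -1]
    - [0, 0, -1.0]
    - [0, 0, -1]
    - [0, 0, -1]
  rot:
    - [0, 0, 0]
    - [0, 0, 0]
    - [0, 0, 0]
    - [0, 0, 0]
    - [0, 0, 0]
    - [0, 0, 0]
  hand: [0, 0, 0, 0, 0, 0]

```text
time_s: 4.0
ee_pos: [513.1, 55.7, 70.3]
ee_rot: [179.7, 0.0, 102.1]
force: [0.8, 0.5, 0.5]
gripper_width: 0.7
gripper_force: 0.0
```

apply_moves:
  delta_pos:
    - [0, 0, -0.06]
    - [0, 0, -0.12]
    - [0, 0, -0.13]
    - [0, 0, -0.13]
    - [0, 0, -0.13]
  rot:
    - [0, 0, 0]
    - [0, 0, 0]
    - [0, 0, 0]
    - [0, 0, 0]
    - [0, 0, 0]
  hand: [0, 0, 0, 0, 0]

```text
time_s: 4.42
ee_pos: [510.4, 54.7, 51.8]
ee_rot: [180.0, 0.0, 102.0]
force: [-1.4, 0.2, 0.3]
gripper_width: 0.6
gripper_force: 0.0
```

apply_moves:
  delta_pos:
    - [0.02, 0, -0.01]
    - [0.02, 0, -0.02]
    - [0.02, 0, -0.03]
    - [0.02, 0, -0.03]
    - [0.02, 0, -0.03]
  rot:
    - [0, 0, 0]
    - [0, 0, 0]
    - [0, 0, 0]
    - [0, 0, 0]
    - [0, 0, 0]
  hand: [0, 0, 0, 0, 0]

```text
time_s: 4.83
ee_pos: [512.5, 54.7, 47.7]
ee_rot: [-180.0, -0.0, 102.0]
force: [0.3, -0.5, 0.7]
gripper_width: 1.1
gripper_force: 0.0
```

apply_moves:
  delta_pos:
    - [0, 0, -0.01]
    - [0, 0, -0.01]
    - [0, 0, -0.01]
  rot:
    - [0, 0, 0]
    - [0, 0, 0]
    - [0, 0, 0]
  hand: [0, 0, 0]

```text
time_s: 5.08
ee_pos: [512.5, 54.7, 46.6]
ee_rot: [-180.0, -0.0, 102.0]
force: [1.1, -0.1, 0.1]
gripper_width: 0.7
gripper_force: 0.0
```

apply_moves:
  delta_pos:
    - [0, 0, -0.01]
    - [0, 0, -0.01]
    - [0, 0, -0.01]
  rot:
    - [0, 0, 0]
    - [0, 0, 0]
    - [0, 0, 0]
  hand: [0, 0, 0]

```text
time_s: 5.33
ee_pos: [512.5, 54.7, 45.4]
ee_rot: [-180.0, -0.0, 102.0]
force: [-0.1, -0.7, -0.6]
gripper_width: 0.5
gripper_force: 0.0
```

apply_moves:
  delta_pos:
    - [0, 0, -0.01]
    - [0, 0, -0.01]
    - [0, 0, -0.01]
  rot:
    - [0, 0, 0]
    - [0, 0, 0]
    - [0, 0, 0]
  hand: [0, 0, 0]

```text
time_s: 5.58
ee_pos: [512.5, 54.8, 44.2]
ee_rot: [-180.0, -0.0, 102.0]
force: [-0.5, 0.4, -0.4]
gripper_width: 0.5
gripper_force: 0.0
```

apply_moves:
  delta_pos:
    - [0, 0, -0.005]
    - [0, 0, -0.005]
    - [0, 0, -0.005]
  rot:
    - [0, 0, 0]
    - [0, 0, 0]
    - [0, 0, 0]
  hand: [0, 0, 0]

```text
time_s: 5.83
ee_pos: [512.6, 54.8, 43.6]
ee_rot: [180.0, -0.0, 102.0]
force: [-0.4, 1.3, 0.1]
gripper_width: 0.2
gripper_force: 0.0
```

```bash
cat >look.py <<'E'
import sys,cv2,numpy as np
from workcell import viewer,env
f=[]
for i in range(3): 
    p=viewer.grab_frame("scene");f.append(env.state()["force"][2])
cv2.imwrite(f"pics/{sys.argv[1]}.png",cv2.resize(p["pixels"][180:350,200:380,::-1],None,fx=3.4,fy=3.4,interpolation=cv2.INTER_CUBIC))
print(np.round(f,2),np.round(env.state()["ee_pos"],2))
E
python3 look.py s1
```

```text
[-1.81 -0.55  0.44] [512.64  54.76  43.7 ]
```

View pics/s1.png

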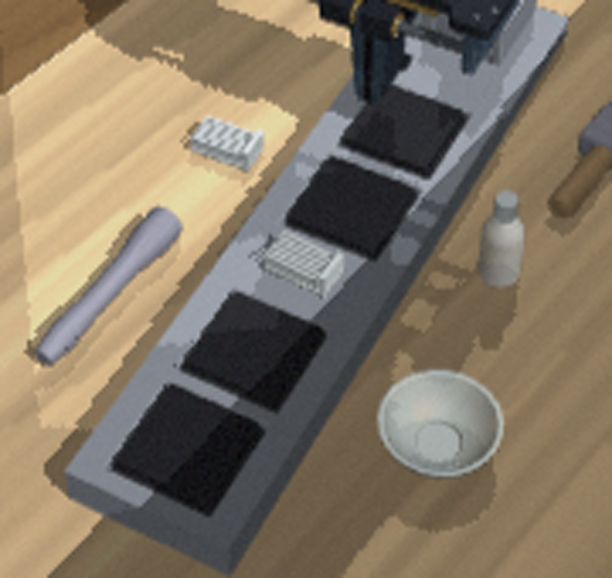

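The tip is at about (370,100) in the crop, over cover 4's robot-side edge, and there's no clear force yet. Going a little lower.

apply_moves:
  delta_pos:
    - [0, 0, -0.005]
    - [0, 0, -0.005]
    - [0, 0, -0.005]
  rot:
    - [0, 0, 0]
    - [0, 0, 0]
    - [0, 0, 0]
  hand: [0, 0, 0]

```text
time_s: 6.23
ee_pos: [512.6, 54.7, 43.0]
ee_rot: [180.0, 0.0, 102.0]
force: [0.2, 0.1, 0.0]
gripper_width: 0.7
gripper_force: 0.0
```

```bash
python3 - <<'E'
from h import *
from workcell import viewer,env
f=[]
for i in range(6):
    p=viewer.grab_frame("scene");f.append(env.state()["force"])
s=env.state();print(np.round(np.mean(f,0),2),np.round(s["ee_pos"],2))
print("tcp px",proj(p,s["ee_pos"]),"crop",(proj(p,s["ee_pos"])-[200,180])*3.4)
for uv in [(340,130),(390,90),(468,118),(422,177),(370,102)]: print(np.round(ray(p,np.array(uv)/3.4+[200,180],44)[:2],1))
E
```

```text
[-0.13 -0.18  0.1 ] [512.6   54.75  43.08]
tcp px [310.191556   212.86117723] crop [374.6512904  111.72800259]
[505.6  25.1]
[508.3  77.6]
[566.5  90.1]
[575.1  26.1]
[504.8  59.4]
```

apply_moves:
  delta_pos:
    - [0, 0, -0.005]
    - [0, 0, -0.005]
    - [0, 0, -0.01]
    - [0, 0, -0.01]
  rot:
    - [0, 0, 0]
    - [0, 0, 0]
    - [0, 0, 0]
    - [0, 0, 0]
  hand: [0, 0, 0, 0]

```text
time_s: 6.87
ee_pos: [512.5, 54.7, 41.8]
ee_rot: [-180.0, -0.0, 102.0]
force: [0.3, -0.6, 0.9]
gripper_width: 0.4
gripper_force: 0.0
```

apply_moves:
  delta_pos:
    - [0, 0, -0.005]
    - [0, 0, -0.005]
    - [0, 0, -0.005]
  rot:
    - [0, 0, 0]
    - [0, 0, 0]
    - [0, 0, 0]
  hand: [0, 0, 0]

```text
time_s: 7.12
ee_pos: [512.5, 54.8, 41.2]
ee_rot: [-180.0, -0.0, 102.0]
force: [0.6, -0.1, -0.2]
gripper_width: 0.3
gripper_force: 0.0
```

```bash
python3 - <<'E'
import cv2
from workcell import viewer
p=viewer.grab_frame("scene")["pixels"];q=viewer.grab_frame("top")["pixels"]
a=cv2.resize(p[175:250,270:350,::-1],(560,525),interpolation=cv2.INTER_CUBIC)
b=cv2.resize(q[140:215,230:310,::-1],(560,525),interpolation=cv2.INTER_CUBIC)
cv2.imwrite("pics/s2.png",cv2.resize(cv2.hconcat([a,b]),(800,375)))
E
```

```text
(no output)
```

View pics/s2.png

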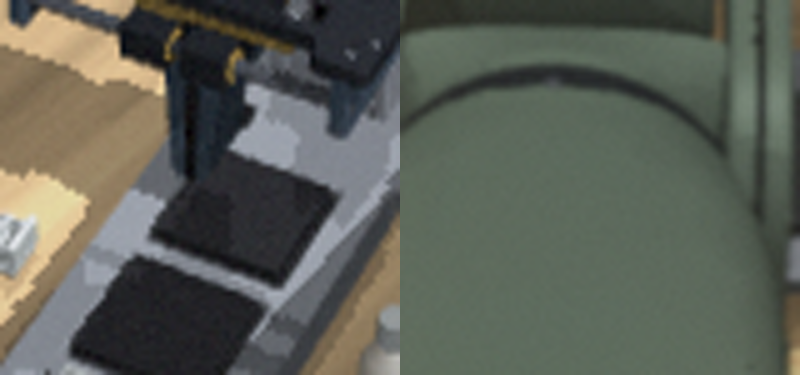

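The tip's lower edge at about (185,182) is cut off along the cover's edge. It looks as if it went down just beside the cover's block, onto the robot side. I'll lift, shift inwards along dock x and press again.

apply_moves:
  delta_pos:
    - [0, 0, 0.1]
    - [0, 0, 0.1]
    - [0.06, 0.01, 0.1]
    - [0.06, 0.01, 0.1]
    - [0.06, 0.01, 0.06]
    - [0.06, 0.01, 0.05]
    - [0.06, 0.01, 0.05]
  rot:
    - [0, 0, 0]
    - [0, 0, 0]
    - [0, 0, 0]
    - [0, 0, 0]
    - [0, 0, 0]
    - [0, 0, 0]
    - [0, 0, 0]
  hand: [0, 0, 0, 0, 0, 0, 0]

```text
time_s: 7.8
ee_pos: [518.9, 55.9, 46.2]
ee_rot: [-179.9, -0.0, 102.0]
force: [-0.5, 0.2, -0.3]
gripper_width: 0.0
gripper_force: 0.0
```

```bash
python3 - <<'E'
from h import *
import cv2
from workcell import viewer,env
s=env.state();p=viewer.grab_frame("wrist");w=wristcam(s,p)
print(s["ee_pos"],"tcp px",proj(w,s["ee_pos"]))
cv2.imwrite("pics/w2.png",cv2.resize(p["pixels"][150:300,180:390,::-1],None,fx=3.6,fy=3.6,interpolation=cv2.INTER_CUBIC))
E
```

```text
[518.9450809   55.85632057  46.24388742] tcp px [279.6829899  244.13765413]
```

View pics/w2.png

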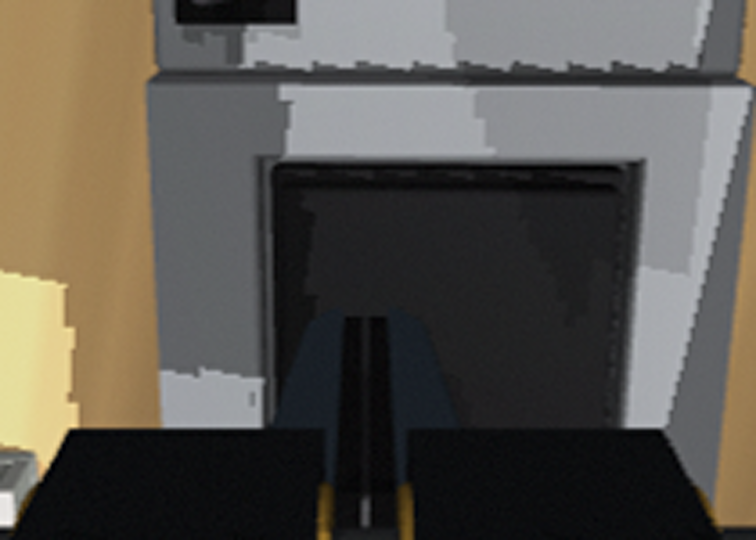

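The wrist crop shows the tip at (365,318), clearly over cover 4: the block spans columns 280–610 there, so the tip is about 15 mm left of the middle. The first spot was therefore over the block too, and the tip simply hadn't reached it. I'll go back outwards and press lower, watching the force.

apply_moves:
  delta_pos:
    - [-0.04, -0.01, 0]
    - [-0.04, -0.01, -0.03]
    - [-0.04, -0.01, -0.04]
    - [-0.04, -0.01, -0.045]
    - [-0.04, -0.01, -0.045]
    - [-0.04, -0.01, -0.045]
  rot:
    - [0, 0, 0]
    - [0, 0, 0]
    - [0, 0, 0]
    - [0, 0, 0]
    - [0, 0, 0]
    - [0, 0, 0]
  hand: [0, 0, 0, 0, 0, 0]

```text
time_s: 8.35
ee_pos: [515.1, 54.7, 41.9]
ee_rot: [180.0, 0.0, 102.0]
force: [-0.7, 0.5, 0.5]
gripper_width: 0.8
gripper_force: 0.0
```

apply_moves:
  delta_pos:
    - [0, 0, -0.005]
    - [0, 0, -0.005]
    - [0, 0, -0.005]
  rot:
    - [0, 0, 0]
    - [0, 0, 0]
    - [0, 0, 0]
  hand: [0, 0, 0]

```text
time_s: 8.6
ee_pos: [515.1, 54.8, 41.3]
ee_rot: [180.0, 0.0, 102.0]
force: [-0.3, 0.2, 0.7]
gripper_width: 0.3
gripper_force: 0.0
```

apply_moves:
  delta_pos:
    - [0, 0, -0.005]
    - [0, 0, -0.005]
    - [0, 0, -0.005]
  rot:
    - [0, 0, 0]
    - [0, 0, 0]
    - [0, 0, 0]
  hand: [0, 0, 0]

```text
time_s: 8.85
ee_pos: [515.0, 54.7, 40.7]
ee_rot: [180.0, -0.0, 102.0]
force: [0.2, 0.2, -0.5]
gripper_width: 0.4
gripper_force: 0.0
```

apply_moves:
  delta_pos:
    - [0, 0, -0.005]
    - [0, 0, -0.005]
    - [0, 0, -0.005]
  rot:
    - [0, 0, 0]
    - [0, 0, 0]
    - [0, 0, 0]
  hand: [0, 0, 0]

```text
time_s: 9.1
ee_pos: [515.0, 54.8, 40.0]
ee_rot: [180.0, -0.0, 102.0]
force: [-0.5, -0.5, 0.1]
gripper_width: 1.0
gripper_force: 0.0
```

apply_moves:
  delta_pos:
    - [0, 0, -0.005]
    - [0, 0, -0.005]
    - [0, 0, -0.01]
  rot:
    - [0, 0, 0]
    - [0, 0, 0]
    - [0, 0, 0]
  hand: [0, 0, 0]

```text
time_s: 9.35
ee_pos: [515.0, 54.8, 38.9]
ee_rot: [180.0, -0.0, 102.0]
force: [0.4, -0.1, 0.0]
gripper_width: 0.8
gripper_force: 0.0
```

apply_moves:
  delta_pos:
    - [0, 0, -0.005]
    - [0, 0, -0.005]
    - [0, 0, -0.005]
  rot:
    - [0, 0, 0]
    - [0, 0, 0]
    - [0, 0, 0]
  hand: [0, 0, 0]

```text
time_s: 9.6
ee_pos: [514.9, 54.7, 38.2]
ee_rot: [-180.0, -0.0, 102.0]
force: [-0.2, 0.4, -0.3]
gripper_width: 0.5
gripper_force: 0.0
```

```bash
python3 - <<'E'
import cv2,numpy as np
from workcell import viewer,env
f=[]
for i in range(4): p=viewer.grab_frame("scene")["pixels"];f.append(env.state()["force"]);
q=viewer.grab_frame("wrist")["pixels"]
print(np.mean(f,0),env.state()["ee_pos"])
a=cv2.resize(p[175:250,270:350,::-1],(400,375),interpolation=cv2.INTER_CUBIC)
b=cv2.resize(q[170:270,230:337,::-1],(400,375),interpolation=cv2.INTER_CUBIC)
cv2.imwrite("pics/s3.png",cv2.hconcat([a,b]))
E
```

```text
[ 0.007691   -0.28005152  0.12834248] [515.03699556  54.75998948  38.30798948]
```

View pics/s3.png

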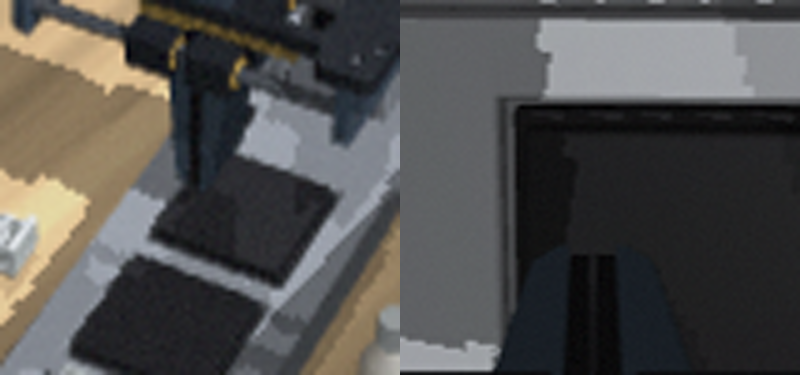

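Still no contact at z 38.3. The picture shows the tip above the cover's robot-side half, at (195,185) in the left panel, so I'll keep going down in small steps.

apply_moves:
  delta_pos:
    - [0, 0, -0.005]
    - [0, 0, -0.005]
    - [0, 0, -0.01]
    - [0, 0, -0.01]
  rot:
    - [0, 0, 0]
    - [0, 0, 0]
    - [0, 0, 0]
    - [0, 0, 0]
  hand: [0, 0, 0, 0]

```text
time_s: 10.18
ee_pos: [514.9, 54.7, 37.0]
ee_rot: [-180.0, -0.0, 102.0]
force: [0.2, -0.7, -0.4]
gripper_width: 0.7
gripper_force: 0.0
```

apply_moves:
  delta_pos:
    - [0, 0, -0.005]
    - [0, 0, -0.005]
    - [0, 0, -0.005]
  rot:
    - [0, 0, 0]
    - [0, 0, 0]
    - [0, 0, 0]
  hand: [0, 0, 0]

```text
time_s: 10.43
ee_pos: [515.0, 54.7, 36.4]
ee_rot: [180.0, -0.0, 102.0]
force: [0.8, -0.5, -0.4]
gripper_width: 0.3
gripper_force: 0.0
```

apply_moves:
  delta_pos:
    - [0, 0, -0.005]
    - [0, 0, -0.005]
    - [0, 0, -0.005]
  rot:
    - [0, 0, 0]
    - [0, 0, 0]
    - [0, 0, 0]
  hand: [0, 0, 0]

```text
time_s: 10.68
ee_pos: [515.0, 54.7, 35.8]
ee_rot: [180.0, 0.0, 102.0]
force: [-0.8, 0.1, -0.0]
gripper_width: 0.4
gripper_force: 0.0
```

apply_moves:
  delta_pos:
    - [0, 0, -0.005]
    - [0, 0, -0.005]
    - [0, 0, -0.005]
  rot:
    - [0, 0, 0]
    - [0, 0, 0]
    - [0, 0, 0]
  hand: [0, 0, 0]

```text
time_s: 10.93
ee_pos: [515.0, 54.8, 35.2]
ee_rot: [-180.0, -0.0, 102.0]
force: [-0.4, -0.2, -0.1]
gripper_width: 0.7
gripper_force: 0.0
```

```bash
python3 - <<'E'
from h import *
import cv2
from workcell import viewer,env
s=env.state();e=[]
print(s["effort"],s["torque"],s["ee_pos"],s["qpos"])
p=viewer.grab_frame("scene")
R=Ro.from_euler("xyz",s["ee_rot"],degrees=True).as_matrix()
im=cv2.resize(p["pixels"][175:250,270:350,::-1],None,fx=7,fy=7,interpolation=cv2.INTER_CUBIC)
f=lambda X:tuple(int(v) for v in (proj(p,X)-[270,175]+.5)*7)
# predicted footprint corners of the shut tip at TCP height, and cover-top outline at z=46
fp=[s["ee_pos"]+R@np.array([a*16,b*13.5,0]) for a,b in((1,1),(1,-1),(-1,-1),(-1,1))]
cv2.polylines(im,[np.array([f(x) for x in fp])],True,(0,0,255),1)
a=np.radians(11.8);u=np.array([np.cos(a),np.sin(a),0]);v=np.array([-np.sin(a),np.cos(a),0])
for z,c in((46,(0,255,0)),(36,(255,255,0))):
    C=np.array([536.,57,z]);cv2.polylines(im,[np.array([f(C+31*(i*u+j*v)) for i,j in((1,1),(1,-1),(-1,-1),(-1,1))])],True,c,1)
cv2.imwrite("pics/s4.png",im)
E
```

```text
[-1.20671237e-03 -3.90225935e+01 -1.77981806e+01  5.43048908e-02
  4.50675341e-02 -2.89651507e-05] [-0.02769583  0.02864718 -0.06661916] [514.95032188  54.7675784   35.23425802] [ 4.79757620e+00  2.17379389e+01  1.09189874e+02  1.56243036e-03
  4.90726804e+01 -7.23552853e+00]
```

View pics/s4.png

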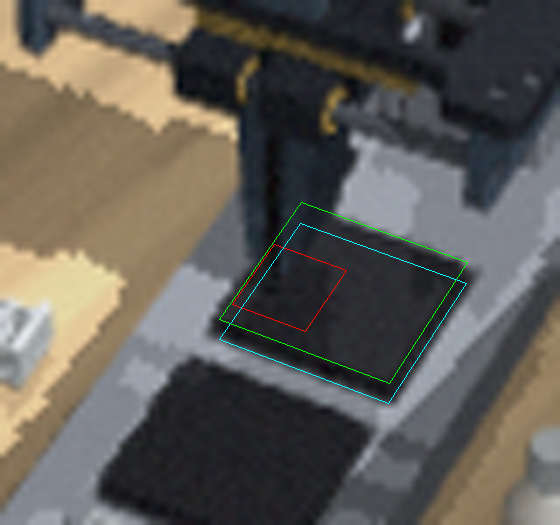

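The tip is dark against the dark cover, so its height can't be read here. Its visible left corner, about (248,265), is well above the predicted one at (232,303). The real tip is therefore higher than the TCP reading suggests, which fits the lack of contact. I'll keep stepping down, watching the force.

apply_moves:
  delta_pos:
    - [0, 0, -0.005]
    - [0, 0, -0.01]
    - [0, 0, -0.01]
  rot:
    - [0, 0, 0]
    - [0, 0, 0]
    - [0, 0, 0]
  hand: [0, 0, 0]

```text
time_s: 11.23
ee_pos: [514.9, 54.8, 33.9]
ee_rot: [-180.0, -0.0, 102.0]
force: [0.2, -0.4, -0.9]
gripper_width: 0.7
gripper_force: 0.0
```

apply_moves:
  delta_pos:
    - [0, 0, -0.005]
    - [0, 0, -0.008]
    - [0, 0, -0.008]
  rot:
    - [0, 0, 0]
    - [0, 0, 0]
    - [0, 0, 0]
  hand: [0, 0, 0]

```text
time_s: 11.48
ee_pos: [514.9, 54.8, 33.0]
ee_rot: [-180.0, -0.0, 102.0]
force: [0.1, -0.8, 0.3]
gripper_width: 0.7
gripper_force: 0.0
```

apply_moves:
  delta_pos:
    - [0, 0, -0.005]
    - [0, 0, -0.008]
    - [0, 0, -0.008]
  rot:
    - [0, 0, 0]
    - [0, 0, 0]
    - [0, 0, 0]
  hand: [0, 0, 0]

```text
time_s: 11.73
ee_pos: [514.9, 54.7, 32.1]
ee_rot: [-180.0, -0.0, 102.0]
force: [-0.2, 0.4, 0.5]
gripper_width: 0.7
gripper_force: 0.0
```

apply_moves:
  delta_pos:
    - [0, 0, -0.005]
    - [0, 0, -0.008]
    - [0, 0, -0.008]
  rot:
    - [0, 0, 0]
    - [0, 0, 0]
    - [0, 0, 0]
  hand: [0, 0, 0]

```text
time_s: 11.98
ee_pos: [514.9, 54.8, 31.1]
ee_rot: [-180.0, -0.0, 102.0]
force: [-0.1, 0.7, -0.6]
gripper_width: 0.5
gripper_force: 0.0
```

apply_moves:
  delta_pos:
    - [0, 0, -0.005]
    - [0, 0, -0.008]
    - [0, 0, -0.008]
  rot:
    - [0, 0, 0]
    - [0, 0, 0]
    - [0, 0, 0]
  hand: [0, 0, 0]

```text
time_s: 12.23
ee_pos: [514.9, 54.8, 30.2]
ee_rot: [-180.0, -0.0, 102.0]
force: [-0.7, -0.1, 0.5]
gripper_width: 0.1
gripper_force: 0.0
```

apply_moves:
  delta_pos:
    - [0, 0, -0.005]
    - [0, 0, -0.008]
    - [0, 0, -0.008]
  rot:
    - [0, 0, 0]
    - [0, 0, 0]
    - [0, 0, 0]
  hand: [0, 0, 0]

```text
time_s: 12.48
ee_pos: [514.9, 54.7, 29.2]
ee_rot: [-180.0, -0.0, 102.0]
force: [-0.5, 0.3, -0.8]
gripper_width: 0.1
gripper_force: 0.0
```

```bash
python3 - <<'E'
from h import *
t=pickle.load(open("top.pkl","rb"));s=pickle.load(open("scene.pkl","rb"))
import cv2
from scipy.optimize import least_squares
# shared masks: full set of points: mask centroids measured earlier at z=44 in each view
T={1:(589.9,-226.1),2:(574.5,-147.7),3:(547,-20.7),4:(531.6,58.7)};S={1:(598.2,-232.4),2:(581.3,-152.9),3:(554.8,-24.8),4:(538.2,51.8)}
for k in T:
    a=proj(t,np.array([*T[k],44]));b=proj(s,np.array([*S[k],44]))
    P=[np.array(c["camera_matrix"])@np.c_[np.array(c["R"]),np.array(c["t"]).ravel()] for c in(t,s)]
    X=cv2.triangulatePoints(P[0],P[1],a.reshape(2,1),b.reshape(2,1));print(k,(X[:3]/X[3]).ravel())
for c in(t,s): print("cam",-np.array(c["R"]).T@np.array(c["t"]).ravel())
E
```

```text
1 [ 593.4055883  -228.08639144   34.33886163]
2 [ 577.24530072 -148.69560657   36.13762718]
3 [550.14897505 -20.05042242  36.13080694]
4 [533.70170444  58.80997488  35.50516966]
cam [ 2.38323670e+02 -7.48228679e-01  1.05599286e+03]
cam [1026.42053214 -638.66861594  926.55436147]
```

Triangulating the covers from the two cameras puts their tops near z 35, not 44. So the heights really are lower than nominal, and I'll keep stepping down.

apply_moves:
  delta_pos:
    - [0, 0, -0.005]
    - [0, 0, -0.008]
    - [0, 0, -0.008]
  rot:
    - [0, 0, 0]
    - [0, 0, 0]
    - [0, 0, 0]
  hand: [0, 0, 0]

```text
time_s: 12.73
ee_pos: [514.9, 54.8, 28.2]
ee_rot: [-180.0, -0.0, 102.0]
force: [-0.3, -0.3, 0.4]
gripper_width: 0.7
gripper_force: 0.0
```

apply_moves:
  delta_pos:
    - [0, 0, -0.005]
    - [0, 0, -0.008]
    - [0, 0, -0.008]
  rot:
    - [0, 0, 0]
    - [0, 0, 0]
    - [0, 0, 0]
  hand: [0, 0, 0]

```text
time_s: 12.98
ee_pos: [514.9, 54.7, 27.3]
ee_rot: [-180.0, -0.0, 102.0]
force: [0.5, 0.3, 0.3]
gripper_width: 0.5
gripper_force: 0.0
```

apply_moves:
  delta_pos:
    - [0, 0, -0.005]
    - [0, 0, -0.008]
    - [0, 0, -0.008]
  rot:
    - [0, 0, 0]
    - [0, 0, 0]
    - [0, 0, 0]
  hand: [0, 0, 0]

```text
time_s: 13.23
ee_pos: [514.9, 54.7, 26.3]
ee_rot: [-180.0, 0.0, 102.0]
force: [-0.4, -0.8, 1.7]
gripper_width: 0.6
gripper_force: 0.0
```

apply_moves:
  delta_pos:
    - [0, 0, -0.003]
    - [0, 0, -0.005]
    - [0, 0, -0.005]
  rot:
    - [0, 0, 0]
    - [0, 0, 0]
    - [0, 0, 0]
  hand: [0, 0, 0]

```text
time_s: 13.48
ee_pos: [514.9, 54.7, 25.7]
ee_rot: [-180.0, 0.0, 102.0]
force: [0.3, -0.2, 0.2]
gripper_width: 0.8
gripper_force: 0.0
```

```bash
cat >f.py <<'E'
import numpy as np
from workcell import viewer,env
f=[]
for i in range(4): viewer.grab_frame("scene");f.append(env.state()["force"])
print(np.round(np.mean(f,0),2),np.round(env.state()["ee_pos"],2),np.round(env.state()["torque"],2))
E
python3 f.py
```

```text
[-0.18  0.06 -0.03] [514.99  54.75  25.82] [-0.07  0.08  0.06]
```

apply_moves:
  delta_pos:
    - [0, 0, -0.005]
    - [0, 0, -0.008]
    - [0, 0, -0.008]
  rot:
    - [0, 0, 0]
    - [0, 0, 0]
    - [0, 0, 0]
  hand: [0, 0, 0]

```text
time_s: 13.93
ee_pos: [514.9, 54.7, 24.7]
ee_rot: [-180.0, -0.0, 102.0]
force: [0.3, -0.0, 0.9]
gripper_width: 0.5
gripper_force: 0.0
```

apply_moves:
  delta_pos:
    - [0, 0, -0.005]
    - [0, 0, -0.008]
    - [0, 0, -0.008]
  rot:
    - [0, 0, 0]
    - [0, 0, 0]
    - [0, 0, 0]
  hand: [0, 0, 0]

```text
time_s: 14.18
ee_pos: [514.9, 54.7, 23.8]
ee_rot: [-180.0, -0.0, 102.0]
force: [0.9, 0.3, 0.0]
gripper_width: 0.3
gripper_force: 0.0
```

```bash
python3 f.py; python3 - <<'E'
import cv2
from workcell import viewer
p=viewer.grab_frame("scene")["pixels"];q=viewer.grab_frame("wrist")["pixels"]
import numpy as np
f=lambda im:np.clip(255*(im/255.)**0.45,0,255).astype(np.uint8)
a=cv2.resize(f(p[185:245,280:344,::-1]),(400,375),interpolation=cv2.INTER_CUBIC)
b=cv2.resize(f(q[170:270,230:337,::-1]),(400,375),interpolation=cv2.INTER_CUBIC)
cv2.imwrite("pics/s5.png",cv2.hconcat([a,b]))
E
```

```text
[ 0.57  0.06 -0.51] [515.02  54.75  23.89] [-0.12 -0.    0.03]
```

View pics/s5.png

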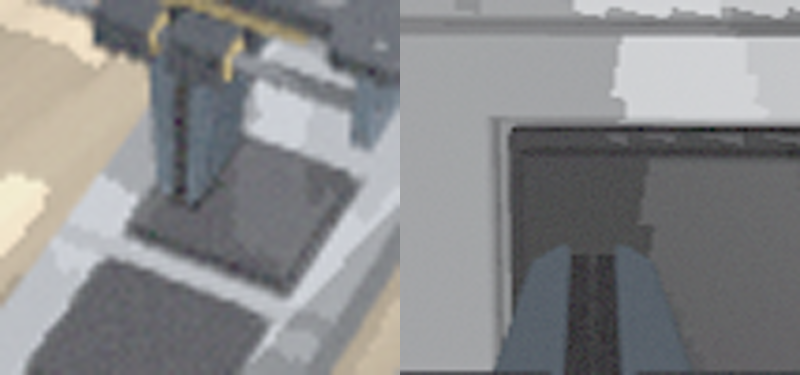

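In the brightened view the tip ends at about (185,200), over the robot-side part of the cover. The cover's corners haven't moved, so it hasn't been pressed yet. Continuing down.

apply_moves:
  delta_pos:
    - [0, 0, -0.005]
    - [0, 0, -0.01]
    - [0, 0, -0.01]
  rot:
    - [0, 0, 0]
    - [0, 0, 0]
    - [0, 0, 0]
  hand: [0, 0, 0]

```text
time_s: 14.73
ee_pos: [514.9, 54.7, 22.5]
ee_rot: [-180.0, -0.0, 102.0]
force: [0.2, 0.4, 0.5]
gripper_width: 0.4
gripper_force: 0.0
```

apply_moves:
  delta_pos:
    - [0, 0, -0.005]
    - [0, 0, -0.008]
    - [0, 0, -0.008]
  rot:
    - [0, 0, 0]
    - [0, 0, 0]
    - [0, 0, 0]
  hand: [0, 0, 0]

```text
time_s: 14.98
ee_pos: [514.9, 54.7, 21.6]
ee_rot: [-180.0, -0.0, 102.0]
force: [-0.3, -0.3, -0.5]
gripper_width: 0.6
gripper_force: 0.0
```

apply_moves:
  delta_pos:
    - [0, 0, -0.005]
    - [0, 0, -0.008]
    - [0, 0, -0.008]
  rot:
    - [0, 0, 0]
    - [0, 0, 0]
    - [0, 0, 0]
  hand: [0, 0, 0]

```text
time_s: 15.23
ee_pos: [514.9, 54.7, 20.7]
ee_rot: [-180.0, -0.0, 102.0]
force: [0.2, -0.7, 0.0]
gripper_width: 0.6
gripper_force: 0.0
```

apply_moves:
  delta_pos:
    - [0, 0, -0.005]
    - [0, 0, -0.008]
    - [0, 0, -0.008]
  rot:
    - [0, 0, 0]
    - [0, 0, 0]
    - [0, 0, 0]
  hand: [0, 0, 0]

```text
time_s: 15.48
ee_pos: [514.9, 54.8, 19.7]
ee_rot: [-180.0, -0.0, 102.0]
force: [0.3, -1.1, 0.2]
gripper_width: 0.4
gripper_force: 0.0
```

apply_moves:
  delta_pos:
    - [0, 0, -0.005]
    - [0, 0, -0.008]
    - [0, 0, -0.008]
  rot:
    - [0, 0, 0]
    - [0, 0, 0]
    - [0, 0, 0]
  hand: [0, 0, 0]

```text
time_s: 15.73
ee_pos: [515.0, 54.8, 19.4]
ee_rot: [180.0, 0.0, 102.0]
force: [-1.3, 0.4, 4.3]
gripper_width: 0.3
gripper_force: 2.3
```

apply_moves:
  delta_pos:
    - [0, 0, -0.005]
    - [0, 0, -0.008]
    - [0, 0, -0.008]
  rot:
    - [0, 0, 0]
    - [0, 0, 0]
    - [0, 0, 0]
  hand: [0, 0, 0]

```text
time_s: 15.98
ee_pos: [515.1, 54.8, 19.4]
ee_rot: [180.0, 0.0, 102.0]
force: [-3.4, -0.0, 12.3]
gripper_width: 0.4
gripper_force: 6.0
```

apply_moves:
  delta_pos:
    - [0, 0, -0.005]
    - [0, 0, -0.008]
    - [0, 0, -0.008]
  rot:
    - [0, 0, 0]
    - [0, 0, 0]
    - [0, 0, 0]
  hand: [0, 0, 0]

```text
time_s: 16.23
ee_pos: [515.1, 54.8, 19.3]
ee_rot: [179.9, 0.0, 102.0]
force: [-5.9, -0.2, 17.7]
gripper_width: 0.9
gripper_force: 9.5
```

```bash
python3 f.py; python3 - <<'E'
from h import *
from workcell import viewer,env
import cv2
# scene image: cover-4 corners now vs first picture, to see any tilt
p=viewer.grab_frame("scene")["pixels"].astype(int);o=pickle.load(open("scene.pkl","rb"))["pixels"].astype(int)
d=np.abs(p-o).sum(2)
print("changed px right half of cover4:",(d[212:232,322:340]>30).sum(),"mean",d[212:232,322:340].mean(),"cover1:",d[295:330,235:280].mean())
E
```

```text
[-5.34 -0.47 18.95] [515.1   54.77  19.34] [-0.16  0.98 -0.04]
changed px right half of cover4: 68 mean 19.641666666666666 cover1: 26.695873015873016
```

Firm contact at reading z 19.4: 18 N with no sinking, so cover 4 stands firm and raised cover tops read about 19.4. On to cover 3, 80 mm along the dock.

apply_moves:
  delta_pos:
    - [0, 0, 0.2]
    - [0, 0, 0.2]
    - [0.137, -0.653, 0.2]
    - [0.137, -0.653, 0.2]
    - [0.137, -0.653, 0.2]
    - [0.137, -0.653, 0.1]
    - [0.137, -0.653, 0.045]
    - [0.137, -0.653, 0.04]
    - [0.137, -0.653, 0.04]
  rot:
    - [0, 0, 0]
    - [0, 0, 0]
    - [0, 0, 0]
    - [0, 0, 0]
    - [0, 0, 0]
    - [0, 0, 0]
    - [0, 0, 0]
    - [0, 0, 0]
    - [0, 0, 0]
  hand: [0, 0, 0, 0, 0, 0, 0, 0, 0]

```text
time_s: 17.23
ee_pos: [530.7, -23.2, 21.0]
ee_rot: [-179.9, -0.0, 102.1]
force: [-0.1, 0.4, -0.4]
gripper_width: 0.2
gripper_force: 0.0
```

apply_moves:
  delta_pos:
    - [0, 0, -0.005]
    - [0, 0, -0.01]
    - [0, 0, -0.015]
    - [0, 0, -0.02]
    - [0, 0, -0.02]
  rot:
    - [0, 0, 0]
    - [0, 0, 0]
    - [0, 0, 0]
    - [0, 0, 0]
    - [0, 0, 0]
  hand: [0, 0, 0, 0, 0]

```text
time_s: 17.65
ee_pos: [531.5, -23.5, 19.4]
ee_rot: [180.0, 0.0, 102.1]
force: [-1.0, -0.1, 0.0]
gripper_width: 0.6
gripper_force: 0.0
```

apply_moves:
  delta_pos:
    - [0, 0, -0.005]
    - [0, 0, -0.008]
    - [0, 0, -0.008]
  rot:
    - [0, 0, 0]
    - [0, 0, 0]
    - [0, 0, 0]
  hand: [0, 0, 0]

```text
time_s: 17.9
ee_pos: [530.7, -23.7, 18.4]
ee_rot: [-179.9, -0.0, 102.0]
force: [-2.4, 0.1, 2.7]
gripper_width: 1.0
gripper_force: 1.5
```

apply_moves:
  delta_pos:
    - [0, 0, -0.005]
    - [0, 0, -0.005]
    - [0, 0, -0.005]
  rot:
    - [0, 0, 0]
    - [0, 0, 0]
    - [0, 0, 0]
  hand: [0, 0, 0]

```text
time_s: 18.15
ee_pos: [530.3, -23.7, 17.8]
ee_rot: [-179.9, -0.0, 102.0]
force: [-4.0, -0.5, 4.3]
gripper_width: 0.6
gripper_force: 2.8
```

Cover 3 is different: the tip sinks with only 2–4 N, so it rocks. A touch further down to reach the stop.

apply_moves:
  delta_pos:
    - [0, 0, -0.003]
    - [0, 0, -0.005]
    - [0, 0, -0.005]
  rot:
    - [0, 0, 0]
    - [0, 0, 0]
    - [0, 0, 0]
  hand: [0, 0, 0]

```text
time_s: 18.4
ee_pos: [530.5, -23.7, 17.5]
ee_rot: [-179.9, -0.0, 102.0]
force: [-4.6, -0.4, 6.8]
gripper_width: 0.3
gripper_force: 3.6
```

```bash
python3 f.py; python3 - <<'E'
import cv2,pickle
import numpy as np
from workcell import viewer
p=viewer.grab_frame("scene")["pixels"];o=pickle.load(open("scene.pkl","rb"))["pixels"]
f=lambda im:np.clip(255*(im/255.)**0.45,0,255).astype(np.uint8)
a,b=[cv2.resize(f(x[205:265,270:334,::-1]),(400,375),interpolation=cv2.INTER_CUBIC) for x in(o,p)]
cv2.imwrite("pics/s6.png",cv2.hconcat([a,b]))
E
```

```text
[-4.38 -0.42  7.06] [530.5  -23.72  17.52] [-0.2   0.83  0.  ]
```

View pics/s6.png

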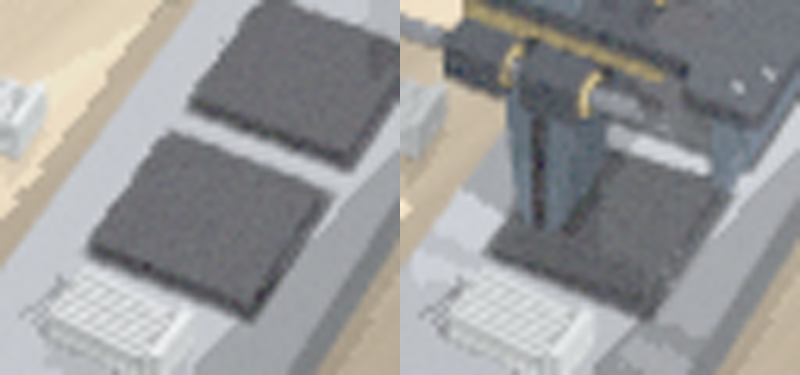

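The wrist is at 7 N and it has stopped sinking, at about 2 mm. The cover now leans towards the robot: its left corner at (490,250) is lower than before and the far side is up. So cover 3 is the rocking one, and I'll lift and press it on its middle.

apply_moves:
  delta_pos:
    - [0, 0, 0.06]
    - [0, 0, 0.1]
    - [0.155, 0.032, 0.1]
    - [0.155, 0.032, 0.1]
    - [0.155, 0.032, 0.06]
    - [0.155, 0.032, 0.03]
    - [0.155, 0.032, 0.02]
    - [0.155, 0.032, 0.02]
  rot:
    - [0, 0, 0]
    - [0, 0, 0]
    - [0, 0, 0]
    - [0, 0, 0]
    - [0, 0, 0]
    - [0, 0, 0]
    - [0, 0, 0]
    - [0, 0, 0]
  hand: [0, 0, 0, 0, 0, 0, 0, 0]

```text
time_s: 19.32
ee_pos: [549.1, -19.8, 19.1]
ee_rot: [-179.9, -0.0, 102.0]
force: [-0.9, -0.0, -0.5]
gripper_width: 0.2
gripper_force: 0.0
```

apply_moves:
  delta_pos:
    - [0, 0, -0.008]
    - [0, 0, -0.016]
    - [0, 0, -0.016]
    - [0, 0, -0.016]
  rot:
    - [0, 0, 0]
    - [0, 0, 0]
    - [0, 0, 0]
    - [0, 0, 0]
  hand: [0, 0, 0, 0]

```text
time_s: 19.65
ee_pos: [549.5, -19.8, 18.0]
ee_rot: [-180.0, -0.0, 102.0]
force: [-2.2, -0.0, 6.1]
gripper_width: 0.5
gripper_force: 2.6
```

apply_moves:
  delta_pos:
    - [0, 0, -0.008]
    - [0, 0, -0.012]
    - [0, 0, -0.012]
    - [0, 0, -0.012]
  rot:
    - [0, 0, 0]
    - [0, 0, 0]
    - [0, 0, 0]
    - [0, 0, 0]
  hand: [0, 0, 0, 0]

```text
time_s: 19.98
ee_pos: [549.5, -19.8, 16.6]
ee_rot: [-180.0, -0.0, 102.0]
force: [-2.1, -0.3, 5.3]
gripper_width: 0.3
gripper_force: 2.9
```

It's sliding down. Continuing to the stop.

apply_moves:
  delta_pos:
    - [0, 0, -0.008]
    - [0, 0, -0.012]
    - [0, 0, -0.012]
    - [0, 0, -0.012]
  rot:
    - [0, 0, 0]
    - [0, 0, 0]
    - [0, 0, 0]
    - [0, 0, 0]
  hand: [0, 0, 0, 0]

```text
time_s: 20.32
ee_pos: [549.4, -19.8, 15.4]
ee_rot: [-180.0, -0.0, 102.0]
force: [-2.4, -0.8, 7.6]
gripper_width: 0.3
gripper_force: 3.8
```

apply_moves:
  delta_pos:
    - [0, 0, -0.008]
    - [0, 0, -0.012]
    - [0, 0, -0.012]
    - [0, 0, -0.012]
  rot:
    - [0, 0, 0]
    - [0, 0, 0]
    - [0, 0, 0]
    - [0, 0, 0]
  hand: [0, 0, 0, 0]

```text
time_s: 20.65
ee_pos: [549.5, -19.8, 15.4]
ee_rot: [-180.0, 0.0, 102.0]
force: [-5.7, -0.3, 17.1]
gripper_width: 0.6
gripper_force: 8.5
```

It stopped at 15.4, exactly 4 mm below the raised height, at 17 N. I'll hold briefly, lift clear and check.

apply_moves:
  delta_pos:
    - [0, 0, 0]
    - [0, 0, 0]
    - [0, 0, 0]
    - [0, 0, 0.05]
    - [0, 0, 0.2]
    - [0, 0, 0.6]
    - [0, 0, 1]
    - [0, 0, 1]
    - [0, 0, 1]
    - [0, 0, 1]
  rot:
    - [0, 0, 0]
    - [0, 0, 0]
    - [0, 0, 0]
    - [0, 0, 0]
    - [0, 0, 0]
    - [0, 0, 0]
    - [0, 0, 0]
    - [0, 0, 0]
    - [0, 0, 0]
    - [0, 0, 0]
  hand: [0, 0, 0, 0, 0, 0, 0, 0, 0, 0]

```text
time_s: 21.48
ee_pos: [550.2, -19.8, 133.6]
ee_rot: [179.9, 0.0, 102.0]
force: [0.3, 0.0, -0.3]
gripper_width: 0.4
gripper_force: 0.0
```

apply_moves:
  delta_pos:
    - [-0.6, 0, 1]
    - [-0.6, 0, 1]
    - [-0.6, 0, 1]
    - [-0.6, 0, 1]
    - [-0.6, 0, 1]
    - [-0.6, 0, 1]
    - [-0.6, 0, 1]
  rot:
    - [0, 0, 0]
    - [0, 0, 0]
    - [0, 0, 0]
    - [0, 0, 0]
    - [0, 0, 0]
    - [0, 0, 0]
    - [0, 0, 0]
  hand: [0, 0, 0, 0, 0, 0, 0]

```text
time_s: 22.07
ee_pos: [477.3, -19.7, 250.6]
ee_rot: [-179.8, -0.1, 102.0]
force: [-0.1, 0.8, -0.5]
gripper_width: 0.5
gripper_force: 0.0
```

```bash
python3 - <<'E'
import cv2,numpy as np
from workcell import viewer
p=viewer.grab_frame("scene")["pixels"]
f=lambda im:np.clip(255*(im/255.)**0.45,0,255).astype(np.uint8)
cv2.imwrite("pics/s7.png",cv2.resize(f(p[180:340,220:380,::-1]),(590,590),interpolation=cv2.INTER_CUBIC))
E
```

```text
(no output)
```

View pics/s7.png

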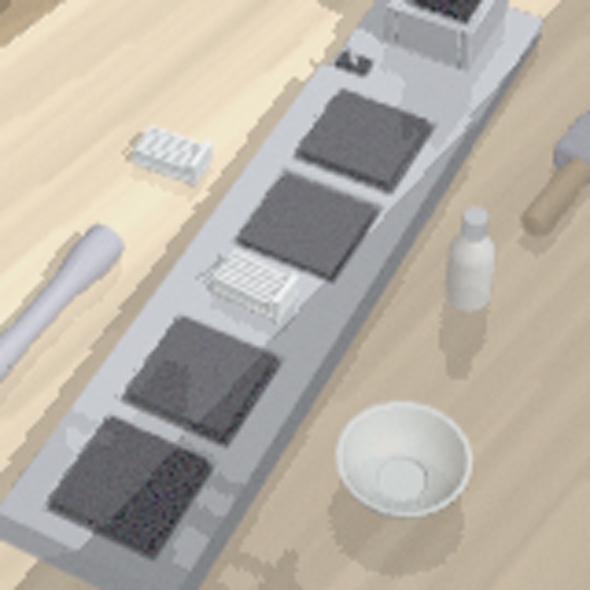

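```bash
python3 -c "
from workcell import env
print(env.job_done())"
```

```text
the job is handed in; nothing more can be done
None
```

The job is handed in, with no verdict returned: cover 3 was the one that rocked, and I pushed it home (4 mm down, flush and level in the last picture); cover 4 stood firm under 18 N, covers 1 and 2 were not pressed, and the arm finished clear at 22 s, but I viewed 11 pictures, one over the limit of 10.

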